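# Close a tea tin with its lid set, then hold the outer cap off for sealing

### The arm

A 6-joint arm with a two-finger parallel gripper is mounted at the origin on the work surface. World frame = base frame: x ahead of the robot, y to its left, z up, the work surface at z = 0. Lengths are in mm, angles in rad, forces in N, time in s.
With the tool pointing down it reaches from about 350 to 950 mm from the base axis. Payload 17.4 kg.
Tool frame: the origin (TCP) lies on the centre line of the jaws, within the pads' length; the fingertips stand 8 mm ahead of it and the grasp point (between the pads) lies 11 mm behind it; z points along the fingers, y is the line along which they close (so a half turn about z gives the same grasp; the last joint's range is limited). The gripper opens to 93 mm and grips with 3 to 60 N. Pads are 15 mm wide; open, the fingers measure 128 mm over their backs; the gripper's body (75 mm by 188 mm) begins 65 mm behind the grasp point.
Start: joints at [1.11, 0.116, 1.442, -0, 1.584, -0.038], TCP at [276.971, 615.564, 226.646] pointing down, gripper open.
Joint ranges: [-2.83, 2.83], [-0.83, 2.19], [0.07, 2.5], [-1.14, 4.28], [0.01, 3], [-2.97, 2.97]. Speed limits (rad/s): [1.89, 1.89, 2.22, 3.14, 3.14, 3.14].

### API

Orientations are given as a unit quaternion [x, y, z, w].
In Python, from station import sensors, read_camera, arm gives the robot as it stands. The module is installed in compiled form; this text tells all that it offers.
- The arm moves only by the tool carry_out, never from a script. Its argument "targets" is a list of rows, each a list of 7 numbers: the shift along the world's x, y, z in mm, then the turn, a rotation vector about the world's x, y, z in rad, then the finger opening in mm, from 0 to 93. In form: [[x, y, z, ax, ay, az, jaw], ...]. A call has exactly 5 rows; each row shifts and turns the commanded pose from where the row before left it; what a row does not reach is not made up. A row lasts 1/10 s, in which the tool goes at most 50 mm and 8.59 degrees, less where a joint would pass 70% of its speed; a pose out of reach is approached as far as the arm can. A call with a gripper value outside its range is refused whole. The fingers move at their own pace and stop on an object; the grip force is fixed at half the most. Time passes only in rows, so rows that do not move let the fingers close, or fill a call up. It gives the time, the measured TCP pose, the force, the opening and the grip force at its end, in the units of the state.
- sensors.get_obs(): the state, without advancing time (a new reading comes with each control period).
- read_camera(name): name is "scene" or "top" or "wrist"; returns a dict with "frame" (480x640x3 uint8, red, green, blue), "intrinsics" (3x3 intrinsics, pixels), "view" (4x4, takes a point from world to camera coordinates). Camera axes: x right, y down, z forward; pixel columns grow to the right and rows downward; lengths in mm; the calibration is good to about 2 mm. A picture is of the moment at which its call begins. There is no depth.
- arm.finish_job(): hands the job in; it is judged then, once.
The state is a dict: "clock": time; "joint_positions": joint angles; "joint_velocities": joint speeds; "joint_torque": joint torques, N m; "ee_pos": TCP position; "tool_rot": TCP orientation; "contact_force": force on the tool from outside, world axes, zero at the start; "wrist_torque": the same for the moment, N m; "width": opening from 0.0 (shut) to 1.0 (fully open); "finger_force": force on a finger pad.
Only numpy, scipy, OpenCV 4.12 (cv2) and the standard library are available. Lean on these libraries where they do the work, as an engineer would, in place of code of your own. Each camera call takes 0.05 s, during which the arm holds its last target. There are 200 camera calls.

### The job

Slide the clamp knob fully home so that the open tea tin is held in its nest. Then carry the nested lid set over, both lids together, and lower it (do not drop it) on to the tin until the inner lid sits fully down in the mouth; lift the outer cap off alone, leaving the inner lid seated and undisturbed so that a paper seal can be stuck across it. Finish while still holding the cap in the gripper, level and at least 10 cm above where it sat, and leave the other goods on the bench alone.

Things in the scene. Friction and masses are not known exactly. Their poses are not given: they have to be found in the camera images.
- fixture: Grey base plate fixed to the bench (110 mm along its x; along its y from -200 to +62 mm; 12 mm thick) with an aluminium V nest (46 mm high) and a slide clamp (carriage top 46 mm). Origin: on the bench under the tin's place. Its y axis points from the clamp towards tin and nest; z up. Place and yaw differ each time.
- clamp (a joint): Slide clamp: 0 = fully open, grows as it moves along the fixture's +y towards the tin, 0.040 m = fully home, carriage against its end stop and rubber pad up to the tin, which it pushes up to 6 mm into the V nest. It moves stiffly (about 3 N, 2 N more while the tin moves with it) and stays where it is left.
- clamp_knob (a point): Centre of the black upright knob on the clamp carriage: a cylinder 22 mm across, from 55 to 86 mm above the bench; this point is 70 mm above the bench. Below it a thin neck and the flat top of the carriage at 46 mm. With the clamp home it stands 118 mm from the tin's centre (fixture y = -118 mm).
- tin_mouth (a point): Centre of the open mouth of the red tea tin, level with its rim. The tin is loose: 64 mm across, 90 mm tall, about 0.34 kg, standing on the 12 mm base plate with its rim 102 mm above the bench; mouth bore 56 mm, 18 mm deep to the wrapped tea. z points up out of the mouth.
- tin: The same tin; origin at the centre of its underside, z up.
- lid_band (a point): Centre of the brass band of the inner lid, z up. The band, 68 mm across and 12 mm high, is the part to grip to carry both lids: the cap (2 mm narrower all round) just rests on it. On the bench the set stands on its plug, band 14 to 26 mm above the bench. Seated, the band's underside lies on the tin's rim, this point 6 mm above the rim.
- inner_lid: The same inner lid, about 0.12 kg; origin at the centre of its plug's foot, 20 mm below the band's centre. The tapered steel plug under the band goes 14 mm down into the tin (52 mm across, 47 mm at the foot). Over the band a 7 mm high boss 51 mm across and an 8 mm high knob, hidden in the cap. z up.
- cap_mid (a point): Centre of the red outer cap, half-way up: 64 mm across, 38 mm tall, straight sided, open below, about 0.09 kg. Nested it rests loosely on the top of the brass band, this point 25 mm above the band's centre; nothing locks it. A grip that reaches down to the band would take the inner lid as well. z up.
- cap: The same cap; origin at the centre of its lower edge.
- green_tin: Bystander: closed green tea tin with brass band, 68 mm across, 140 mm tall; origin at the centre of its underside.
- tape_roll: Bystander: red roll of tape lying flat, 90 mm across, 25 mm high; origin at the centre of its underside.
- tea_carton: Bystander: white and blue tea carton, 60 x 60 mm, 50 mm high; origin at the centre of its underside.

How it is judged:
By the outcome, as a careful person would: the job done as asked, in the order asked, and still so for the second after the job is handed in, while the arm keeps its last pose, push and grip.
It also fails if it takes over 64 s, if anything falls off the work surface, if the arm or the gripper's body presses on something with over 40 N, if the wrist force passes 120 N, or if a joint passes its speed limit or range.

## Working session

There is one attempt and no reset: what is moved stays moved. The work goes in short steps, Python scripts to look and compute and a tool call to move; the robot and the scene stay as the last step left them, time stands still between calls to the robot, and variables do not carry over. Pictures are saved under pics/ and viewed, at most 12 in all, crops included, and the job is handed in when it is done.

Besides the shell and the picture viewer there is one more tool, called after "Call:" as a command line: name --pt "numbers of a row" for each row, then --argument value for the rest. carry_out: Moves the arm, as the interface text tells. Its arguments: {"type":"object","properties":{"targets":{"type":"array","items":{"type":"array","items":{"type":"number"}}}},"required":["targets"]}

```bash
mkdir -p pics
cat > h.py <<'E'
import numpy as np, cv2
from station import sensors, read_camera, arm
def shot(n,f=None):
    c=read_camera(n)
    if f: cv2.imwrite('pics/'+f,c['frame'][:,:,::-1])
    return c
def ray(c,uv,z):
    V=np.array(c['view']);K=np.array(c['intrinsics']);R=V[:3,:3];o=-R.T@V[:3,3]
    d=R.T@np.linalg.inv(K)@np.array([uv[0],uv[1],1.]);return o+d*(z-o[2])/d[2]
def proj(c,p):
    V=np.array(c['view']);q=np.array(c['intrinsics'])@(V[:3,:3]@np.array(p)+V[:3,3]);return q[:2]/q[2]
E
python3 - <<'E'
from h import *
o=sensors.get_obs();print(o)
for n in('top','scene'):
    c=shot(n,n+'1.png');V=np.array(c['view']);print(n,-V[:3,:3].T@V[:3,3],np.round(V[:3,:3],2).tolist(),c['intrinsics'])
E
```

```text
{'clock': 0.0, 'joint_positions': array([ 1.11019587e+00,  1.16472867e-01,  1.44223972e+00, -6.68690164e-06,
        1.58400328e+00, -3.77672903e-02]), 'joint_velocities': array([ 0.00128044, -0.00121562,  0.00156824, -0.00201907,  0.00068361,
        0.00033802]), 'joint_torque': array([-4.39368188e-03, -7.21276760e+01, -6.22601867e+01,  7.77466223e-02,
        2.39328097e-02, -5.16983039e-05]), 'ee_pos': array([276.88919438, 615.38808778, 225.92988228]), 'tool_rot': array([ 2.09845160e-01,  9.77734470e-01, -5.45088538e-04, -1.35260455e-04]), 'contact_force': array([ 0.09785639, -0.27862185,  0.23822005]), 'wrist_torque': array([ 0.02388714, -0.01532137, -0.00747552]), 'finger_force': 0.0, 'width': 1.0005517662951917}
top [ 375.97257536  -58.69180642 1032.92980613] [[0.04, -1.0, 0.0], [-0.98, -0.04, -0.22], [0.22, 0.01, -0.98]] [[448.9150181    0.         321.79948423]
 [  0.         448.9150181  230.72630991]
 [  0.           0.           1.        ]]
scene [1710.43221391  162.63753813  854.76715361] [[-0.15, 0.99, -0.02], [0.54, 0.06, -0.84], [-0.82, -0.14, -0.55]] [[585.02664118   0.         317.40571969]
 [  0.         585.02664118 247.92506516]
 [  0.           0.           1.        ]]
```

View pics/top1.png

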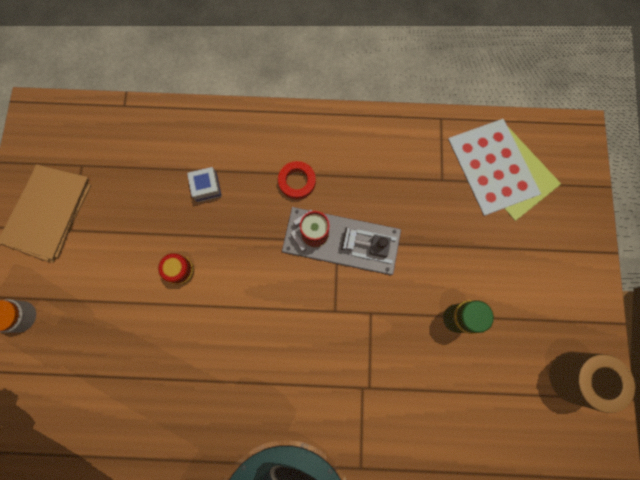

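View pics/scene1.png

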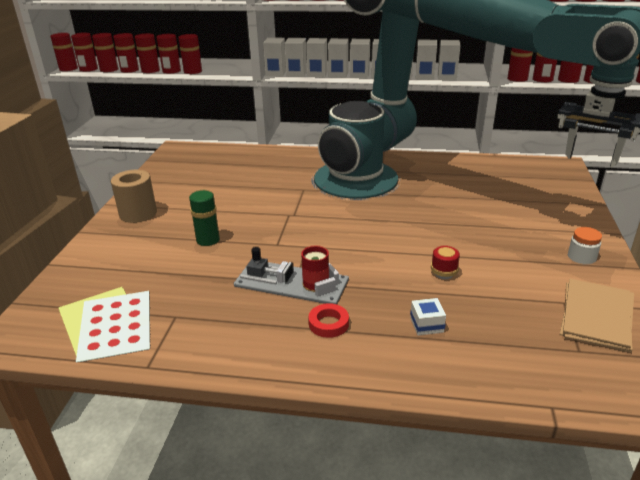

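The top view shows the tin mouth at about (314,228), the clamp knob at (380,243), the lid set at (174,268), and the plate corners at (293,210), (400,228), (393,273) and (283,255). The scene view has the knob at (256,255), the tin at (315,252) and the lids at (445,262).

Run:
```python
from h import *
c=shot('top');s=shot('scene')
hsv=cv2.cvtColor(c['frame'],cv2.COLOR_RGB2HSV)
def cont(m):
    return sorted(cv2.findContours(m.astype(np.uint8),cv2.RETR_EXTERNAL,cv2.CHAIN_APPROX_NONE)[0],key=cv2.contourArea)[::-1]
def win(m,x0,y0,x1,y1):
    k=np.zeros(m.shape,bool);k[y0:y1,x0:x1]=1;return m&k
H,S,Vv=[hsv[...,i].astype(int) for i in range(3)]
red=((H<6)|(H>172))&(S>150)&(Vv>60)
# plate
pl=win((S<60),270,195,410,285)
k=max(cont(pl),key=cv2.contourArea);r=cv2.minAreaRect(cv2.convexHull(k));b=cv2.boxPoints(r)
print('plate',r); P=np.array([ray(c,x,12)[:2] for x in b]);print(P.round(1).tolist(),[np.linalg.norm(P[i]-P[i-1]).round() for i in range(4)])
# tin mouth cream interior
cr=win((H>15)&(H<60)&(S<110)&(Vv>120),296,208,332,248)
k=cont(cr)[0];e=cv2.fitEllipse(k);print('tea',e,ray(c,e[0],84).round(1))
# knob dark
dk=win(Vv<60,365,228,400,262)
for k in cont(dk)[:2]:
    e=cv2.boundingRect(k);print('knob',e,cv2.contourArea(k))
cp=win(red|((H>8)&(H<25)&(S>180)&(Vv>150)),155,250,195,290)
k=cont(cp)[0];print('cap',cv2.minEnclosingCircle(k),cv2.boundingRect(k))
print('cap gold', [ (cv2.minEnclosingCircle(k)) for k in cont(win((H>12)&(H<25)&(S>150)&(Vv>150),155,250,195,290))[:1]])
im=c['frame'][:,:,::-1]
a=cv2.resize(im[195:285,275:410],None,fx=5,fy=5,interpolation=cv2.INTER_CUBIC)
cv2.imwrite('pics/crop.png',a)
for n,uv,z in(('cap',(174,267),64),('tin',(314.5,227.5),102)):
    p=ray(c,uv,z);print(n,p.round(1),'scene px',proj(s,p).round(1))
```

```text
plate ((341.30767822265625, 240.4615478515625), (112.57066345214844, 45.89117431640625), 11.309932708740234)
[[549.7, 37.6], [658.0, 23.0], [615.7, -237.4], [509.5, -217.2]] [np.float64(258.0), np.float64(109.0), np.float64(264.0), np.float64(108.0)]
tea ((313.8100280761719, 225.8280029296875), (21.83692741394043, 23.795761108398438), 99.3104019165039) [597.8 -35.5  84. ]
knob (369, 238, 18, 19) 120.5
cap ((173.77272033691406, 268.2954406738281), 15.230245590209961) (159, 254, 31, 28)
cap gold [((171.68182373046875, 266.68182373046875), 9.343194007873535)]
cap [497.8 263.8  64. ] scene px [443.9 251.3]
tin [590.  -37.6 102. ] scene px [314.8 251. ]
```

View pics/crop.png

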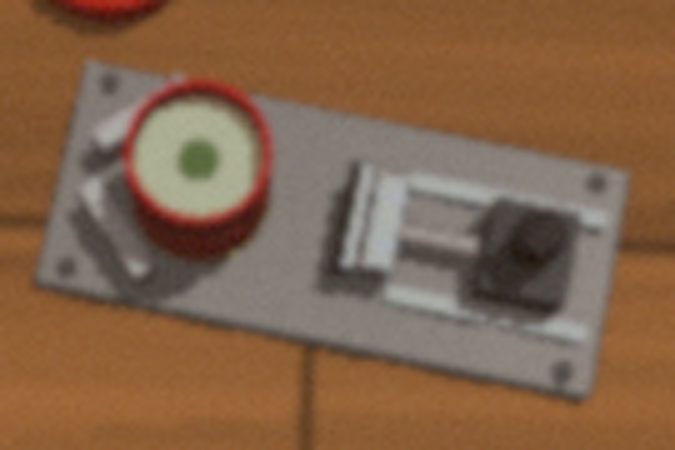

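Cross-checks agree: the plate measures 109×261 mm (110×262 given). That puts the fixture's +y at about (0.158, 0.987), its origin near (594,-31) and the open knob near (569,-187). The lids are near (498,264). I'll move over the lids, look with the wrist camera, then go on to the knob.

Call:
carry_out --pt "25 -40 0 0 0 0 93" --pt "25 -40 0 0 0 0 93" --pt "25 -40 0 0 0 0 93" --pt "25 -40 0 0 0 0 93" --pt "25 -40 0 0 0 0 93"

```text
clock: 0.7
ee_pos: [402.5, 413.9, 226.6]
tool_rot: [0.21, 0.978, 0.0, 0.0]
contact_force: [0.8, 0.2, -0.4]
width: 0.993
finger_force: 0.0
```

Call:
carry_out --pt "25 -40 0 0 0 0 93" --pt "25 -40 0 0 0 0 93" --pt "25 -40 0 0 0 0 93" --pt "20 -30 0 0 0 0 93" --pt "0 0 0 0 0 0 93"

```text
clock: 1.2
ee_pos: [498.7, 262.4, 226.5]
tool_rot: [0.212, 0.977, -0.0, 0.0]
contact_force: [-0.2, 1.3, 1.1]
width: 0.999
finger_force: 0.0
```

Run:
```python
from h import *
o=sensors.get_obs();print(o['clock'],o['ee_pos'],o['tool_rot'])
c=shot('wrist','w1.png');V=np.array(c['view']);print(-V[:3,:3].T@V[:3,3],np.round(V[:3,:3],3).tolist(),c['intrinsics'][0])
```

```text
1.2 [498.66409004 262.38693835 226.4918893 ] [ 2.11658458e-01  9.77343619e-01 -3.45441334e-04  1.68446687e-04]
[433.78527802 292.53706982 383.78571601] [[0.413, 0.911, -0.001], [0.88, -0.399, 0.258], [0.234, -0.107, -0.966]] [335.38745809   0.         321.20180998]
```

View pics/w1.png

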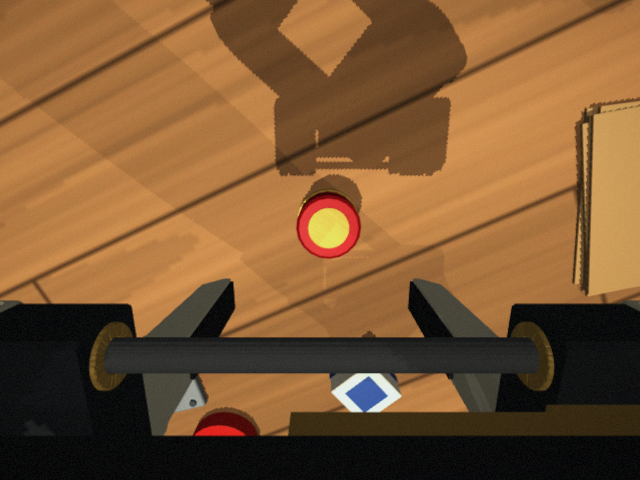

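The wrist view shows the cap at about (329,225), radius 31 px, with the carton and the tin mouth (225,430) lower down.

Run:
```python
from h import *
c=shot('wrist')
hsv=cv2.cvtColor(c['frame'],cv2.COLOR_RGB2HSV).astype(int)
H,S,V=hsv[...,0],hsv[...,1],hsv[...,2]
m=(((H<6)|(H>172))&(S>150)&(V>120)).astype(np.uint8); m[:180]=0;m[275:]=0;m[:,:280]=0;m[:,380:]=0
k=max(cv2.findContours(m,0,1)[0],key=cv2.contourArea)
print(cv2.fitEllipse(k))
x,y=cv2.fitEllipse(k)[0]
p=ray(c,(x,y),64);q=ray(c,(x+31,y),64)
print(p,np.linalg.norm(p-q))
t=shot('top')
for n,uv,z in(('knob',(383.4,241.4),86),('tin',(315,225.6),102),('cap',(173.7,266.5),64)): print(n,ray(t,uv,z).round(1))
```

```text
((326.83087158203125, 228.98971557617188), (59.80073547363281, 63.19097137451172), 90.02827453613281)
[497.16999297 270.67160431  64.        ] 30.184801514964843
knob [ 569.4 -186.7   86. ]
tin [594.2 -38.5 102. ]
cap [498.8 264.6  64. ]
```

Call:
carry_out --pt "8 -48 0 0 0 0.053 70" --pt "8 -48 0 0 0 0.053 60" --pt "8 -48 0 0 0 0.053 60" --pt "8 -48 0 0 0 0.053 60" --pt "8 -48 0 0 0 0.052 60"

```text
clock: 1.85
ee_pos: [536.8, 25.1, 226.8]
tool_rot: [0.077, 0.997, 0.0, 0.0]
contact_force: [1.5, 0.4, -0.2]
width: 0.656
finger_force: 0.0
```

Call:
carry_out --pt "8 -48 0 0 0 0 60" --pt "8 -48 0 0 0 0 60" --pt "8 -48 0 0 0 0 60" --pt "5 -45 0 0 0 0 60" --pt "0 0 0 0 0 0 60"

```text
clock: 2.35
ee_pos: [566.3, -166.3, 226.0]
tool_rot: [0.08, 0.997, -0.0, -0.0]
contact_force: [0.5, 0.6, -0.0]
width: 0.644
finger_force: 0.0
```

Run:
```python
from h import *
o=sensors.get_obs();print(o['clock'],o['ee_pos'],o['tool_rot'])
c=shot('wrist','w2.png')
for p in((569,-187,86),(594,-37,102)):print(proj(c,p))
```

```text
2.35 [ 566.25512454 -166.33534455  226.03019846] [ 8.04104179e-02  9.96761719e-01 -2.56072415e-04 -4.18864892e-04]
[299.0056757  244.04485528]
[472.59543889 249.48572881]
```

View pics/w2.png

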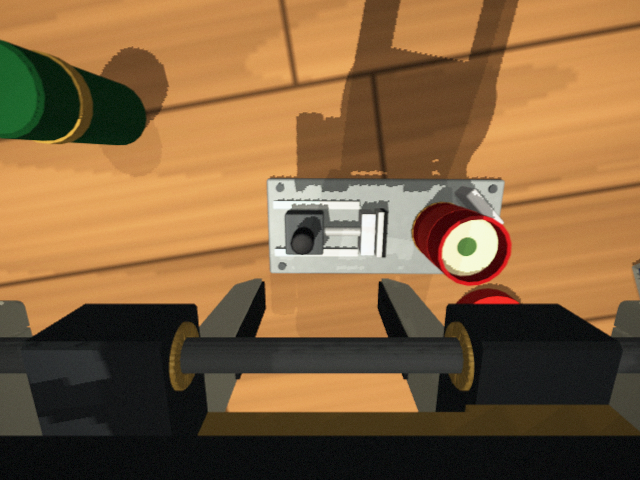

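Knob top at (302,241) and tin rim at (474,247), within about 3 px of prediction. Descending on the knob with the jaws closing along the slide direction.

Call:
carry_out --pt "2 -20 -20 0 0 0 60" --pt "0 0 -48 0 0 0 60" --pt "0 0 -48 0 0 0 60" --pt "0 0 -48 0 0 0 60" --pt "0 0 0 0 0 0 60"

```text
clock: 2.9
ee_pos: [565.2, -180.3, 56.5]
tool_rot: [0.078, 0.997, 0.001, -0.004]
contact_force: [-0.2, -0.0, -0.5]
width: 0.645
finger_force: 0.0
```

Call:
carry_out --pt "0 0 0 0 0 0 15" --pt "0 0 0 0 0 0 15" --pt "0 0 0 0 0 0 15" --pt "0 0 0 0 0 0 15" --pt "0 0 0 0 0 0 15"

```text
clock: 3.4
ee_pos: [568.3, -183.6, 63.7]
tool_rot: [0.079, 0.997, -0.0, 0.001]
contact_force: [-0.8, -2.5, 1.4]
width: 0.265
finger_force: 1.3
```

Call:
carry_out --pt "0 0 0 0 0 0 10" --pt "0 0 0 0 0 0 10" --pt "1.3 8 0 0 0 0 10" --pt "1.3 8 0 0 0 0 10" --pt "1.3 8 0 0 0 0 10"

```text
clock: 3.9
ee_pos: [572.3, -159.7, 63.5]
tool_rot: [0.08, 0.997, -0.0, 0.001]
contact_force: [0.4, -2.8, 4.8]
width: 0.229
finger_force: 30.0
```

Call:
carry_out --pt "0.6 4 0 0 0 0 10" --pt "0.5 3 0 0 0 0 10" --pt "0.5 3 0 0 0 0 10" --pt "0 0 0 0 0 0 10" --pt "0 0 0 0 0 0 10"

```text
clock: 4.4
ee_pos: [574.0, -149.6, 63.5]
tool_rot: [0.079, 0.997, -0.0, 0.001]
contact_force: [1.7, 0.6, 5.5]
width: 0.229
finger_force: 30.0
```

Call:
carry_out --pt "0.3 2 0 0 0 0 10" --pt "0.3 2 0 0 0 0 10" --pt "0.2 1 0 0 0 0 10" --pt "0 0 0 0 0 0 10" --pt "0 0 0 0 0 0 10"

```text
clock: 4.9
ee_pos: [574.4, -147.1, 63.6]
tool_rot: [0.08, 0.997, -0.002, 0.001]
contact_force: [-2.2, -21.7, 3.3]
width: 0.229
finger_force: 30.0
```

Call:
carry_out --pt "0.2 1 0 0 0 0 10" --pt "0.2 1 0 0 0 0 10" --pt "0 0 0 0 0 0 10" --pt "0 0 0 0 0 0 10" --pt "0 0 0 0 0 0 10"

```text
clock: 5.4
ee_pos: [574.4, -146.8, 63.6]
tool_rot: [0.08, 0.997, -0.004, 0.0]
contact_force: [-5.5, -35.4, 3.6]
width: 0.229
finger_force: 30.0
```

The clamp hit a hard stop at y≈-147, against -147.4 predicted, so it's home. I'll relax the push, release, go up, and look at the tin.

Call:
carry_out --pt "-0.6 -4 0 0 0 0 15" --pt "0 0 0 0 0 0 50" --pt "0 0 0 0 0 0 50" --pt "0 0 0 0 0 0 50" --pt "0 0 0 0 0 0 50"

```text
clock: 5.9
ee_pos: [574.0, -146.2, 62.5]
tool_rot: [0.079, 0.997, 0.0, -0.0]
contact_force: [-0.2, 0.2, -0.3]
width: 0.51
finger_force: 0.0
```

Call:
carry_out --pt "0 0 20 0 0 0 50" --pt "0 0 48 0 0 0 60" --pt "0 0 48 0 0 0 93" --pt "0 20 40 0 0 0 93" --pt "0 0 0 0 0 0 93"

```text
clock: 6.4
ee_pos: [575.6, -125.4, 225.1]
tool_rot: [0.079, 0.997, -0.0, 0.004]
contact_force: [0.1, -1.1, -0.2]
width: 0.834
finger_force: 0.0
```

```bash
cat >> h.py <<'E'
def centre(c,mask,z):
    k=max(cv2.findContours(mask.astype(np.uint8),0,1)[0],key=cv2.contourArea);e=cv2.fitEllipse(cv2.convexHull(k))
    a=ray(c,e[0],z);b=ray(c,(e[0][0]+np.mean(e[1])/2,e[0][1]),z);return np.round(e[0]+e[1],1),a.round(1),round(float(2*np.linalg.norm(a-b)),1)
E
python3 - <<'E'
from h import *
o=sensors.get_obs();print(o['clock'],o['ee_pos'],o['tool_rot'],o['width'])
c=shot('wrist');hsv=cv2.cvtColor(c['frame'],cv2.COLOR_RGB2HSV).astype(int);H,S,V=[hsv[...,i] for i in range(3)]
pr=proj(c,(593,-30,102));k=proj(c,(574.8,-147.2,86));print(pr,k)
w=np.zeros(H.shape,bool);x,y=pr.astype(int);w[max(0,y-45):y+45,max(0,x-45):x+45]=1
# tea disc seen through the mouth -> inner rim edge is the bore; red rim outer
print('tea',centre(c,w&(S<130)&(V>110)&(H>15)&(H<80),84))
print('red bright',centre(c,w&((H<6)|(H>172))&(S>150)&(V>150),102))
a=c['frame'][130:330,200:600,::-1];cv2.imwrite('pics/w3.png',cv2.resize(a,None,fx=2,fy=2))
E
```

```text
6.4 [ 575.63977301 -125.36669927  225.11518823] [ 7.87922151e-02  9.96882542e-01 -4.92729241e-04  4.09155357e-03] 0.8335588366083702
[432.95609902 243.50627527] [296.90553424 239.34633273]
tea (array([427.7, 243.6,  52.1,  62.1]), array([598. , -29.4,  84. ]), 52.4)
red bright (array([430.9, 246.3,  67.7,  74.7]), array([595.3, -31.9, 102. ]), 61.6)
```

View pics/w3.png

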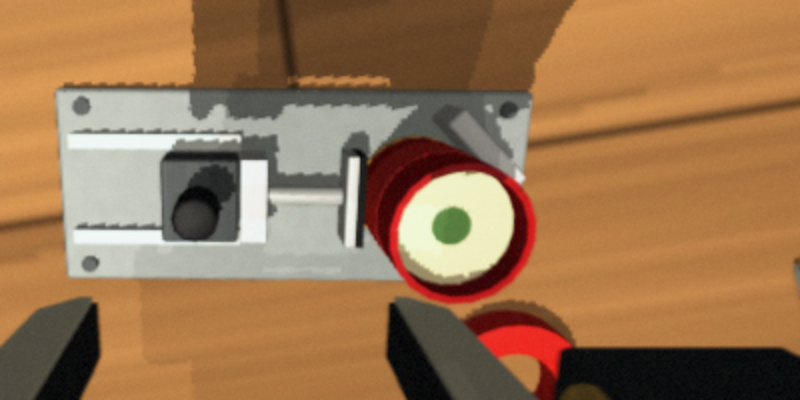

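The knob stands at the clamp's home position and the tin is pressed into the V nest. The rim reads about (595,-31.5), which agrees with the stop-derived and plate-derived positions to about 2 mm. Going to the lids now.

Call:
carry_out --pt "-9.7 48.5 0 0 0 0 93" --pt "-9.7 48.5 0 0 0 0 93" --pt "-9.7 48.5 0 0 0 0 93" --pt "-9.7 48.5 0 0 0 0 93" --pt "-9.7 48.5 0 0 0 0 93"

```text
clock: 6.95
ee_pos: [524.5, 117.6, 217.1]
tool_rot: [0.079, 0.997, -0.0, -0.001]
contact_force: [0.9, 0.5, -0.6]
width: 0.998
finger_force: 0.0
```

Call:
carry_out --pt "-9.7 48.5 0 0 0 0 93" --pt "-9.7 48.5 0 0 0 0 93" --pt "-9.7 48.5 0 0 0 0 93" --pt "0 0 -20 0 0 0 93" --pt "0 0 0 0 0 0 93"

```text
clock: 7.45
ee_pos: [495.0, 262.1, 194.7]
tool_rot: [0.078, 0.997, -0.001, -0.002]
contact_force: [0.5, -0.1, -0.8]
width: 0.994
finger_force: 0.0
```

Run:
```python
from h import *
o=sensors.get_obs();print(o['clock'],o['ee_pos'],o['tool_rot'],o['width'])
c=shot('wrist');hsv=cv2.cvtColor(c['frame'],cv2.COLOR_RGB2HSV).astype(int);H,S,V=[hsv[...,i] for i in range(3)]
pr=proj(c,(498,265.5,64));print(pr)
w=np.zeros(H.shape,bool);x,y=pr.astype(int);w[max(0,y-50):y+50,max(0,x-50):x+50]=1
print('gold',centre(c,w&(H>15)&(H<35)&(S>100)&(V>150),64))
for v in(150,190):print('red',centre(c,w&((H<6)|(H>172))&(S>150)&(V>v),64))
a=c['frame'][y-80:y+80,x-100:x+100,::-1];cv2.imwrite('pics/w4.png',cv2.resize(a,None,fx=3,fy=3));print(x-100,y-80)
```

```text
7.45 [494.98201909 262.08378063 194.69985416] [ 0.07812078  0.99694024 -0.00140071 -0.00231106] 0.9940235662962889
[325.44694913 243.30168541]
gold (array([330.5, 242.4,  43.3,  44.7]), array([497.9, 270.1,  64. ]), 39.0)
red (array([330.2, 243.7,  62.1,  67.6]), array([499.1, 269.6,  64. ]), 57.5)
red (array([330.6, 242.9,  59.8,  65.5]), array([498.4, 270.1,  64. ]), 55.5)
225 163
```

View pics/w4.png

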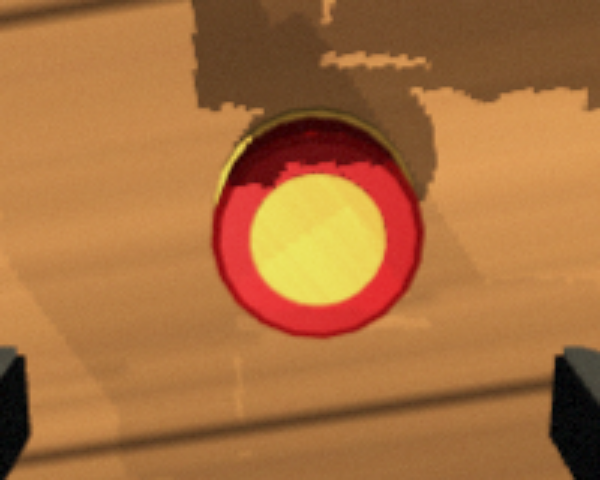

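The cap top is at crop (318,228), i.e. image (331,239). That gives the lids at (498.5,269.7); the top view's gold disc agrees at about y=269. Fingers go down around the band.

Call:
carry_out --pt "2 8 -15 0 0 0 93" --pt "0 0 -45 0 0 0 93" --pt "0 0 -45 0 0 0 93" --pt "0 0 -40 0 0 0 93" --pt "0 0 0 0 0 0 93"

```text
clock: 8.0
ee_pos: [496.3, 267.7, 48.0]
tool_rot: [0.08, 0.997, -0.002, -0.003]
contact_force: [-0.6, 0.5, 1.0]
width: 1.001
finger_force: 0.0
```

Call:
carry_out --pt "0 0 -20 0 0 0 93" --pt "0 0 -12 0 0 0 93" --pt "0 0 -8 0 0 0 93" --pt "0 0 0 0 0 0 93" --pt "0 0 0 0 0 0 93"

```text
clock: 8.5
ee_pos: [498.9, 269.7, 14.6]
tool_rot: [0.079, 0.997, 0.0, 0.0]
contact_force: [-0.1, 0.2, -0.4]
width: 1.002
finger_force: 0.0
```

Call:
carry_out --pt "0 0 0 0 0 0 80" --pt "0 0 0 0 0 0 72" --pt "0 0 0 0 0 0 68" --pt "0 0 0 0 0 0 60" --pt "0 0 0 0 0 0 60"

```text
clock: 9.0
ee_pos: [498.6, 269.6, 13.9]
tool_rot: [0.079, 0.997, 0.0, 0.0]
contact_force: [-0.6, 0.5, 2.4]
width: 0.712
finger_force: 30.0
```

Call:
carry_out --pt "0 0 5 0 0 0 60" --pt "0 0 15 0 0 0 60" --pt "0 0 25 0 0 0 60" --pt "0 0 30 0 0 0 60" --pt "0 0 30 0 0 0 60"

```text
clock: 9.5
ee_pos: [498.3, 269.5, 120.8]
tool_rot: [0.079, 0.997, 0.0, 0.0]
contact_force: [0.1, 0.8, -1.4]
width: 0.709
finger_force: 30.0
```

Call:
carry_out --pt "0 0 30 0 0 0 60" --pt "0 0 20 0 0 0 60" --pt "0 0 0 0 0 0 60" --pt "0 0 0 0 0 0 60" --pt "0 0 0 0 0 0 60"

```text
clock: 10.0
ee_pos: [498.0, 269.3, 167.3]
tool_rot: [0.079, 0.997, -0.0, -0.001]
contact_force: [-0.1, 0.0, -1.9]
width: 0.715
finger_force: 30.0
```

Run:
```python
from h import *
o=sensors.get_obs();print(o['clock'],o['ee_pos'],o['tool_rot'],o['width'])
c=shot('wrist')
hsv=cv2.cvtColor(c['frame'],cv2.COLOR_RGB2HSV).astype(int);H,S,V=[hsv[...,i] for i in range(3)]
z=o['ee_pos'][2]-14+64;pr=proj(c,(498.5,269.7,z));print(pr)
w=np.zeros(H.shape,bool);x,y=pr.astype(int);w[max(0,y-60):y+60,max(0,x-60):x+60]=1
print('gold',centre(c,w&(H>15)&(H<35)&(S>100)&(V>150),z))
cv2.imwrite('pics/w5.png',c['frame'][:,:,::-1])
```

```text
10.0 [497.96574171 269.32401155 167.26298698] [ 7.93025298e-02  9.96850160e-01 -4.78702167e-04 -7.98247532e-04] 0.7153800466222673
[320.72454272 360.31318772]
gold (array([318.5, 331. ,  16.6, 104.6]), array([486.7, 270.8, 217.3]), 21.5)
```

View pics/w5.png

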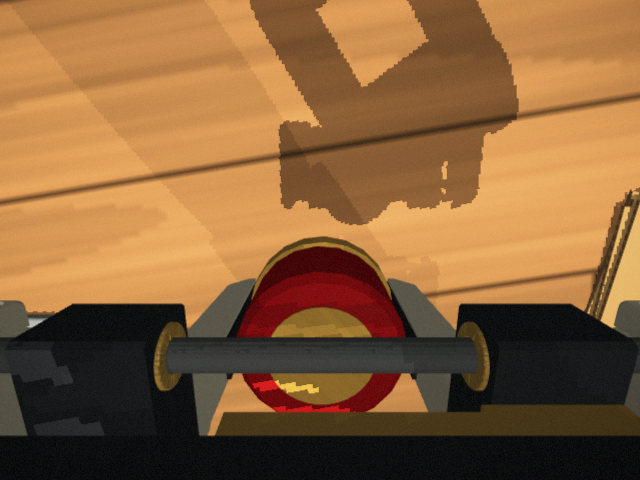

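The set is held (about 1.9 N extra weight) with the band between the pads and the cap resting level. Carrying it over with gentle acceleration.

Call:
carry_out --pt "3.2 -10 0 0 0 0 60" --pt "6.4 -20 0 0 0 0 60" --pt "9.6 -30 0 0 0 0 60" --pt "11.2 -35 0 0 0 0 60" --pt "11.2 -35 0 0 0 0 60"

```text
clock: 10.55
ee_pos: [540.1, 137.7, 168.0]
tool_rot: [0.079, 0.997, -0.0, -0.0]
contact_force: [0.5, 0.1, -2.8]
width: 0.711
finger_force: 30.0
```

Call:
carry_out --pt "11.2 -35 0 0 0 0 60" --pt "11.2 -35 0 0 0 0 60" --pt "11.2 -35 0 0 0 0 60" --pt "9.6 -30 0 0 0 0 60" --pt "6.4 -20 0 0 0 0 60"

```text
clock: 11.05
ee_pos: [589.7, -18.2, 167.9]
tool_rot: [0.08, 0.997, -0.0, -0.0]
contact_force: [0.7, 0.5, -1.8]
width: 0.711
finger_force: 30.0
```

Call:
carry_out --pt "3.8 -12 0 0 0 0 60" --pt "1.2 -4 0 0 0 0 60" --pt "0 0 -10 0 0 0 60" --pt "0 0 -10 0 0 0 60" --pt "0 0 0 0 0 0 60"

```text
clock: 11.55
ee_pos: [593.7, -30.5, 146.3]
tool_rot: [0.079, 0.997, 0.0, -0.001]
contact_force: [0.3, -0.1, -2.5]
width: 0.715
finger_force: 30.0
```

Run:
```python
from h import *
o=sensors.get_obs();print(o['clock'],o['ee_pos'],o['tool_rot'],o['width'])
c=shot('scene');e=o['ee_pos']
for p in((594.7,-31.3,102),(e[0],e[1],e[2]+50),(e[0],e[1],e[2]+6)):print(proj(c,p))
a=c['frame'][170:320,235:395,::-1];cv2.imwrite('pics/s2.png',cv2.resize(a,None,fx=4,fy=4,interpolation=cv2.INTER_CUBIC))
```

```text
11.55 [593.7107045  -30.53058579 146.3406126 ] [ 7.88083688e-02  9.96888791e-01  6.66425168e-05 -1.40563519e-03] 0.7151420570330731
[317.10955328 252.33706051]
[316.46220224 217.01373173]
[316.95726037 233.72769737]
```

View pics/s2.png

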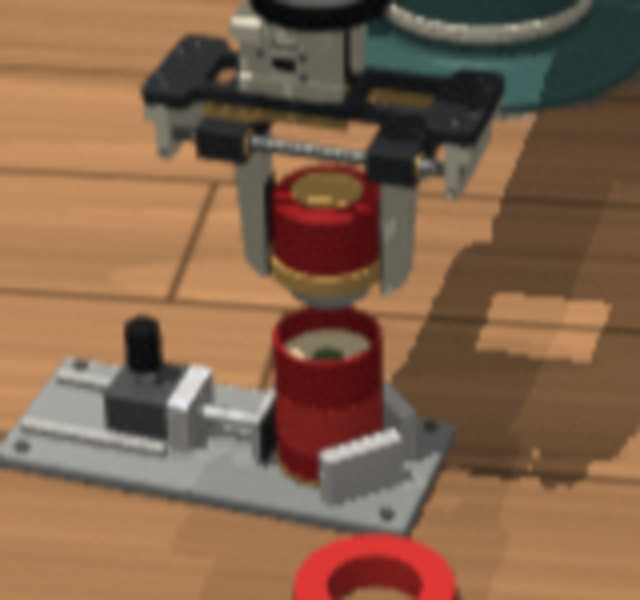

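Cap and tin line up sideways (cap centre crop x≈327, tin≈328). Lowering with the force watched.

Call:
carry_out --pt "0.5 0 -10 0 0 0 60" --pt "0 0 -10 0 0 0 60" --pt "0 0 -8 0 0 0 60" --pt "0 0 -4 0 0 0 60" --pt "0 0 0 0 0 0 60"

```text
clock: 12.1
ee_pos: [594.9, -31.4, 115.8]
tool_rot: [0.079, 0.997, -0.0, -0.001]
contact_force: [-0.8, 0.7, -2.4]
width: 0.713
finger_force: 30.0
```

Call:
carry_out --pt "0 0 -2 0 0 0 60" --pt "0 0 -2 0 0 0 60" --pt "0 0 -2 0 0 0 60" --pt "0 0 0 0 0 0 60" --pt "0 0 0 0 0 0 60"

```text
clock: 12.6
ee_pos: [595.2, -31.4, 110.7]
tool_rot: [0.079, 0.997, -0.0, 0.0]
contact_force: [0.6, -0.2, -3.0]
width: 0.713
finger_force: 30.0
```

Now 5 mm inside the mouth without contact; continuing.

Call:
carry_out --pt "0 0 -1.5 0 0 0 60" --pt "0 0 -1.5 0 0 0 60" --pt "0 0 -1.5 0 0 0 60" --pt "0 0 0 0 0 0 60" --pt "0 0 0 0 0 0 60"

```text
clock: 13.1
ee_pos: [595.2, -31.4, 106.1]
tool_rot: [0.079, 0.997, -0.0, -0.0]
contact_force: [0.5, -1.6, -2.1]
width: 0.713
finger_force: 30.0
```

Call:
carry_out --pt "0 0 -1.5 0 0 0 60" --pt "0 0 -1.5 0 0 0 60" --pt "0 0 -1 0 0 0 60" --pt "0 0 0 0 0 0 60" --pt "0 0 0 0 0 0 60"

```text
clock: 13.6
ee_pos: [595.1, -31.4, 102.0]
tool_rot: [0.079, 0.997, 0.0, -0.0]
contact_force: [1.4, 0.2, -3.4]
width: 0.717
finger_force: 30.0
```

Call:
carry_out --pt "0 0 -0.5 0 0 0 60" --pt "0 0 -0.5 0 0 0 60" --pt "0 0 -0.5 0 0 0 60" --pt "0 0 0 0 0 0 60" --pt "0 0 0 0 0 0 60"

```text
clock: 14.1
ee_pos: [595.6, -31.6, 101.8]
tool_rot: [0.079, 0.997, -0.0, 0.001]
contact_force: [0.0, -0.9, 8.5]
width: 0.713
finger_force: 30.0
```

The lid seats firmly at z=101.8, as expected (102). I'll release, then rise to the cap-grip height: tips about 6 mm above the band top, TCP ≈128.

Call:
carry_out --pt "0 0 0.4 0 0 0 70" --pt "0 0 0 0 0 0 75" --pt "0 0 0 0 0 0 85" --pt "0 0 0 0 0 0 85" --pt "0 0 0 0 0 0 85"

```text
clock: 14.6
ee_pos: [595.1, -31.4, 100.9]
tool_rot: [0.079, 0.997, -0.0, -0.0]
contact_force: [-0.5, -0.8, 0.8]
width: 0.915
finger_force: 0.0
```

Call:
carry_out --pt "0 0 6 0 0 0 85" --pt "0 0 10 0 0 0 85" --pt "0 0 10 0 0 0 85" --pt "0 0 0 0 0 0 85" --pt "0 0 0 0 0 0 85"

```text
clock: 15.1
ee_pos: [595.3, -31.4, 127.5]
tool_rot: [0.079, 0.997, -0.0, 0.0]
contact_force: [0.1, -0.7, -0.7]
width: 0.916
finger_force: 0.0
```

Run:
```python
from h import *
o=sensors.get_obs();print(o['clock'],o['ee_pos'],o['tool_rot'],o['width'])
c=shot('scene')
a=c['frame'][170:320,235:395,::-1];cv2.imwrite('pics/s3.png',cv2.resize(a,None,fx=4,fy=4,interpolation=cv2.INTER_CUBIC))
```

```text
15.1 [595.34531311 -31.44915706 127.54521964] [ 7.93278073e-02  9.96848492e-01 -2.83974477e-06  4.28795276e-04] 0.9159852460377306
```

View pics/s3.png

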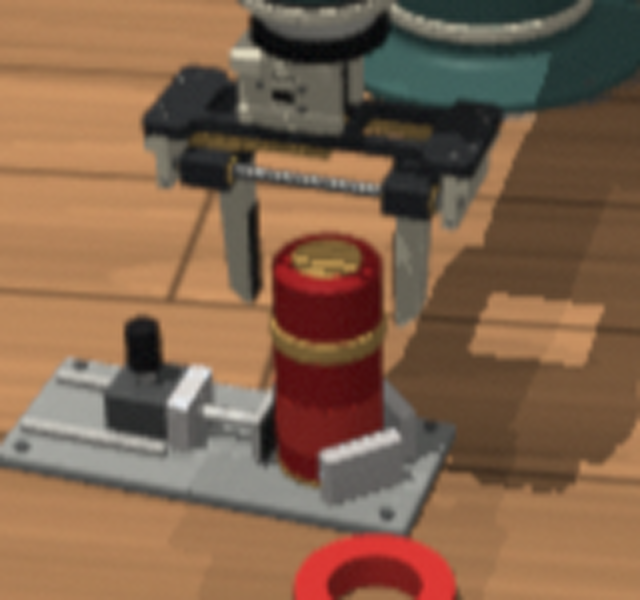

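The lid is seated flush and level, with the fingers clear above the band. Gripping the cap alone.

Call:
carry_out --pt "0 0 1 0 0 0 76" --pt "0 0 0 0 0 0 70" --pt "0 0 0 0 0 0 66" --pt "0 0 0 0 0 0 62" --pt "0 0 0 0 0 0 55"

```text
clock: 15.65
ee_pos: [595.1, -31.4, 127.9]
tool_rot: [0.079, 0.997, -0.0, -0.0]
contact_force: [0.4, -1.0, -1.6]
width: 0.686
finger_force: 30.0
```

Call:
carry_out --pt "0 0 0 0 0 0 55" --pt "0 0 0 0 0 0 55" --pt "0 0 1 0 0 0 55" --pt "0 0 2 0 0 0 55" --pt "0 0 3 0 0 0 55"

```text
clock: 16.15
ee_pos: [595.1, -31.4, 134.2]
tool_rot: [0.079, 0.997, -0.0, -0.0]
contact_force: [-0.2, -0.8, -0.5]
width: 0.68
finger_force: 30.0
```

Call:
carry_out --pt "0 0 5 0 0 0 55" --pt "0 0 8 0 0 0 55" --pt "0 0 10 0 0 0 55" --pt "0 0 10 0 0 0 55" --pt "0 0 10 0 0 0 55"

```text
clock: 16.65
ee_pos: [595.3, -31.4, 178.3]
tool_rot: [0.079, 0.997, -0.0, 0.0]
contact_force: [0.6, -0.8, -0.9]
width: 0.68
finger_force: 30.0
```

Call:
carry_out --pt "0 0 20 0 0 0 55" --pt "0 0 25 0 0 0 55" --pt "0 0 25 0 0 0 55" --pt "0 0 15 0 0 0 55" --pt "0 0 0 0 0 0 55"

```text
clock: 17.15
ee_pos: [595.7, -31.5, 264.5]
tool_rot: [0.079, 0.997, -0.0, 0.002]
contact_force: [0.4, 0.4, -1.5]
width: 0.681
finger_force: 30.0
```

Call:
carry_out --pt "0 0 0 0 0 0 55" --pt "0 0 0 0 0 0 55" --pt "0 0 0 0 0 0 55" --pt "0 0 0 0 0 0 55" --pt "0 0 0 0 0 0 55"

```text
clock: 17.65
ee_pos: [595.1, -31.4, 261.6]
tool_rot: [0.079, 0.997, -0.0, -0.0]
contact_force: [0.0, -0.1, -1.0]
width: 0.682
finger_force: 30.0
```

Run:
```python
from h import *
o=sensors.get_obs();print(o['clock'],o['ee_pos'],o['tool_rot'],o['width'],o['finger_force'],o['contact_force'])
c=shot('scene')
a=c['frame'][130:320,235:395,::-1];cv2.imwrite('pics/s4.png',cv2.resize(a,None,fx=3,fy=3,interpolation=cv2.INTER_CUBIC))
```

```text
17.65 [595.09615045 -31.41909092 261.63864206] [ 7.93166780e-02  9.96849429e-01 -7.19576407e-06 -2.83989191e-04] 0.681643841307015 29.99982476234436 [ 0.01296348 -0.07866254 -0.99520561]
```

View pics/s4.png

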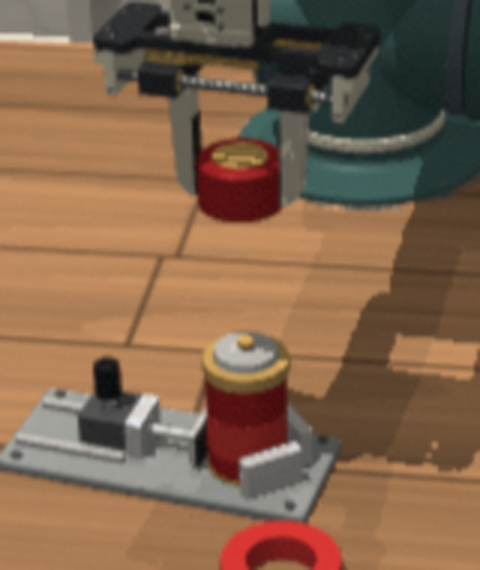

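The cap alone is held level, 133 mm up, and the inner lid is still seated in the clamped tin. Handing in.

```bash
python3 -c "from station import arm;print(arm.finish_job())"
```

```text
the job is handed in; nothing more can be done
None
```

I handed the job in at about 18 s: the clamp is home, the inner lid is seated in the tin, and the cap is held level about 13 cm above where it sat, with the other goods untouched.

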